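# Switch on the orange honing lamp

## Task

Switch on the orange bench lamp for some light at the sharpening stones: from above, push the small white ridge of its slide switch towards the lens end until it snaps fully over. Leave the blue lamp switched off, and let go of everything at the end.

Things in the scene. Friction and masses are not known exactly. Their poses are not given: they have to be found in the camera images.
- orange_lamp_ridge (a point): Top middle of the white ridge of the slide switch on the ORANGE lamp (sizes in mm: body 200 long, 60 wide, 36 high, lying flat, screwed down). Ridge: 5 thick along the slide, 18 wide, 7 tall over the flat lamp top; its plate is flush. x axis: slide direction OFF to ON, towards the black lens head; z up. Flat top behind the ridge: 86 long; ahead: 89 to the head, 4 higher.
- orange_lamp_switch (a joint): Slide switch of the orange lamp, in m: 0 = OFF, 0.012 = fully ON (ridge towards the lens head and green dot). A snap detent at mid travel holds it at either end: 3.2 N along the slide starts it; past the middle it snaps home by itself against a firm end stop.
- blue_lamp_ridge (a point): The same point on the BLUE lamp, which is of the same make and size; same axes. To be left alone.
- blue_lamp_switch (a joint): Slide switch of the blue lamp, in m: 0 = OFF, 0.012 = fully ON (ridge towards the lens head and green dot). A snap detent at mid travel holds it at either end: 3.2 N along the slide starts it; past the middle it snaps home by itself against a firm end stop. Must stay OFF.
There are look-alikes about, which are no part of the job. Leave any purple or turquoise look-alike of the part that bears orange_lamp_ridge alone.

How it is judged:
At the end, for the whole second after the job is handed in: The orange lamp's switch is fully ON (more than 9.5 of its 12 mm travel) and the blue lamp's switch is still OFF (less than 2.5 mm) (value of joint orange_lamp_switch above 0.0095 m and value of joint blue_lamp_switch below 0.0025 m); the robot touches nothing.
It fails at once if the blue lamp's switch is pushed over its detent (value of joint blue_lamp_switch above 0.006 m).
It also fails if it takes over 32 s, if anything falls off the work surface, if the arm or the gripper's body presses on something with over 40 N, if the wrist force passes 120 N, or if a joint passes its speed limit or range.

## Robot

A 7-joint arm with a two-finger parallel gripper is mounted at the origin on the work surface. World frame = base frame: x ahead of the robot, y to its left, z up, the work surface at z = 0. Lengths are in m, angles in rad, forces in N, time in s.
With the tool pointing down it reaches from about 0.35 to 0.9 m from the base axis. Payload 19.9 kg.
Tool frame: the origin (TCP) lies between the finger pads; the fingertips stand 19 mm ahead of it and the grasp point (between the pads) is the TCP; z points along the fingers, y is the line along which they close (so a half turn about z gives the same grasp; the last joint's range is limited). The gripper opens to 94 mm and grips with 3 to 60 N. Pads are 16 mm wide; open, the fingers measure 119 mm over their backs; the gripper's body (75 mm by 177 mm) begins 78 mm behind the grasp point.
Start: joints at [-1.183, 0.417, -0.01, 1.614, 0.005, 1.111, -0.053], TCP at [0.26, 0.568, 0.224] pointing down, gripper open.
Joint ranges: [-2.81, 2.81], [-0.39, 2.02], [-1.27, 1.25], [0.06, 2.57], [-1.19, 4.33], [0.19, 2], [-2.82, 2.82]. Speed limits (rad/s): [1.89, 1.89, 2.39, 2.39, 3.01, 3.01, 3.01].

## Interface

Orientations are given as a 3x3 rotation matrix whose columns are the frame's x, y, z axes.
In Python, from rig import robot gives the robot as it stands. Calls block until the motion is done:
- robot.move_ptp(position, orientation): joint-space move of the TCP to a pose.
- robot.move_linear(position, velocity=0.15, frame=None, threshold=None): straight line of the TCP; frame=None keeps the orientation; velocity is the mean speed in m/s. With threshold (N) it stops when the force on the tool has changed by that much, and returns True; else False.
- robot.goto_joints(angles): joint-space move.
- robot.gripper_to(opening): finger opening in m; the grip force is fixed at half the most; returns when the fingers have stopped.
- robot.pause(seconds).
- robot.ik(position, orientation): joint angles nearest the present ones, or None.
- robot.get_state(): the state.
- robot.grab_frame(name): name is "side" or "top" or "wrist"; returns the picture (400x640x3 uint8, red, green, blue); there is no depth.
- robot.camera_info(name): a dict with "fx", "fy", "cx", "cy" (pixels), "rvec" (rotation vector, rad) and "tvec" (3), from world to camera coordinates, as OpenCV has them. Camera axes: x right, y down, z forward; pixel columns grow to the right and rows downward; lengths in m; the calibration is good to about 2 mm. A picture is of the moment at which its call begins: read the wrist's pose just before it. camera_info takes no time and is no camera call; for the wrist camera it gives the pose at the moment of the call.
A pose or a line that the arm cannot do raises robot.PlanningError and nothing moves.
- robot.sign_off(): hands the job in; it is judged then, once.
The state is a dict: "time": time; "qpos": joint angles; "joint_vel": joint speeds; "effort": joint torques, N m; "ee_pos": TCP position; "tool_rot": TCP orientation; "force": force on the tool from outside, world axes, zero at the start; "moment": the same for the moment, N m; "opening": finger opening in m; "grasp_force": force on a finger pad.
Only numpy, scipy, OpenCV 4.12 (cv2) and the standard library are available. Lean on these libraries where they do the work, as an engineer would, in place of code of your own. Each camera call takes 0.05 s, during which the arm holds its last target. There are 200 camera calls.

## Working session

There is one attempt and no reset: what is moved stays moved. The work goes in short steps, each a Python script; the robot and the scene stay as the last script left them, time stands still between calls to the robot, and variables do not carry over. Pictures are saved under pics/ and viewed, at most 10 in all, crops included, and the job is handed in when it is done.

```bash
mkdir -p pics; cat > h.py <<'E'
import numpy as np, cv2
from rig import robot
def save(name,fn,crop=None,scale=1):
    im=robot.grab_frame(name)[:,:,::-1]
    cv2.imwrite('pics/full_'+fn,im)
    if crop: im=im[crop[1]:crop[3],crop[0]:crop[2]]
    cv2.imwrite('pics/'+fn,cv2.resize(im,None,fx=scale,fy=scale,interpolation=cv2.INTER_CUBIC))
def ray(info,uv):
    R=cv2.Rodrigues(np.array(info['rvec'],float))[0]; t=np.array(info['tvec'],float).ravel()
    d=R.T@np.array([(uv[0]-info['cx'])/info['fx'],(uv[1]-info['cy'])/info['fy'],1]); return -R.T@t,d
def at_z(info,uv,z):
    c,d=ray(info,uv); return c+d*(z-c[2])/d[2]
def proj(info,P):
    K=np.array([[info['fx'],0,info['cx']],[0,info['fy'],info['cy']],[0,0,1.]])
    return cv2.projectPoints(np.array(P,float).reshape(-1,3),np.array(info['rvec'],float),np.array(info['tvec'],float),K,None)[0].reshape(-1,2)
E
python3 - <<'E'
from h import *
save('top','t1.png',scale=1.25); save('side','s1.png',scale=1.25)
print(robot.camera_info('top'),robot.camera_info('side'))
s=robot.get_state();print(s['time'],s['ee_pos'],s['tool_rot'],s['force'])
E
```

```text
{'fx': 478.80235150899665, 'fy': 478.80235150899665, 'cx': 319.63952414633667, 'cy': 194.48268993111395, 'rvec': array([ 2.13804276, -2.15662206,  0.08159815]), 'tvec': array([0.01796136, 0.46838163, 0.82439677])} {'fx': 514.1969046120722, 'fy': 514.1969046120722, 'cx': 312.38524694383716, 'cy': 194.40575330711636, 'rvec': array([ 2.13721103, -0.73602378,  0.33306711]), 'tvec': array([-0.34925356,  0.20519146,  0.87643427])}
0.1 [0.26030651 0.5678706  0.22389901] [[-9.09069746e-01  4.16643812e-01 -3.61708405e-04]
 [ 4.16643959e-01  9.09069184e-01 -1.01500236e-03]
 [-9.40764897e-05 -1.07341156e-03 -9.99999419e-01]] [-0.2674866   0.12444538 -0.08703626]
```

View pics/t1.png

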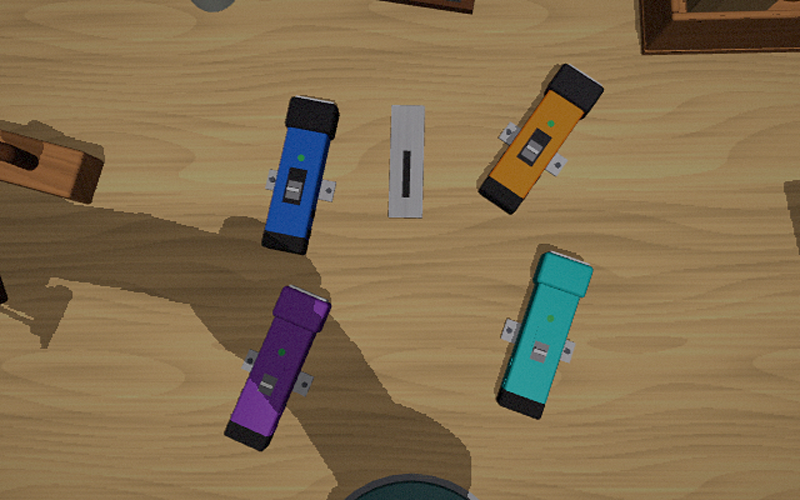

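View pics/s1.png

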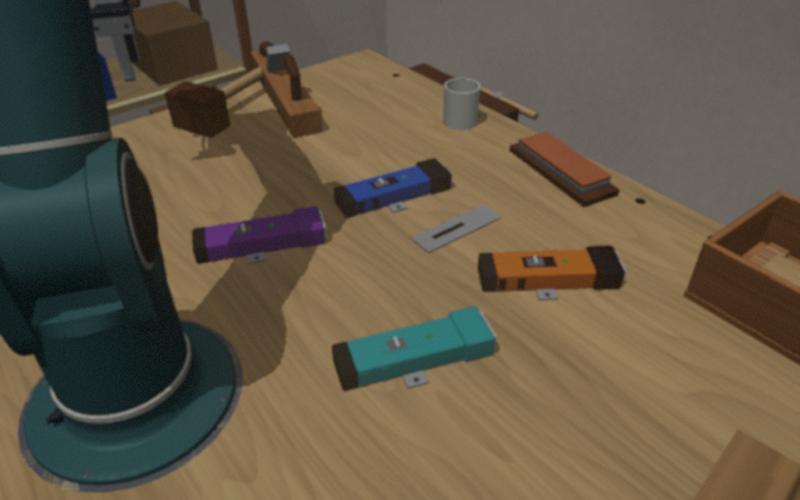

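The top view shows the orange lamp at about (540,140) of the 800-wide picture, with its lens at the upper right. The blue lamp is at (300,175), and the purple and turquoise look-alikes are nearer the base. Next I'll get the orange lamp's axis by colour and zoom in on the ridge.

```bash
python3 - <<'E'
from h import *
im=cv2.imread('pics/full_t1.png'); info=robot.camera_info('top')
hsv=cv2.cvtColor(im,cv2.COLOR_BGR2HSV)
m=cv2.inRange(hsv,(8,200,120),(22,255,255)); m[:, :370]=0; m[:40]=0; m[180:]=0; m[:,490:]=0
n,l,st,c=cv2.connectedComponentsWithStats(m); k=1+np.argmax(st[1:,4]); print(st[k])
pts=np.argwhere(l==k)[:,::-1].astype(float)
W=np.array([at_z(info,p,.036)[:2] for p in pts]).astype(np.float32)
r=cv2.minAreaRect(W*1000); print(r, cv2.boxPoints(r))
x0,y0=370,40
cr=cv2.resize(im[40:180,370:500],None,fx=4.2,fy=4.2,interpolation=cv2.INTER_CUBIC); cv2.imwrite('pics/t1c.png',cr)
E
```

```text
[ 392   72   75   87 2160]
((608.2777099609375, -181.75961303710938), (58.48991012573242, 153.36276245117188), 54.108192443847656) [[ 529.01117 -160.49673]
 [ 653.2542  -250.40665]
 [ 687.54425 -203.02249]
 [ 563.3012  -113.11258]]
```

View pics/t1c.png

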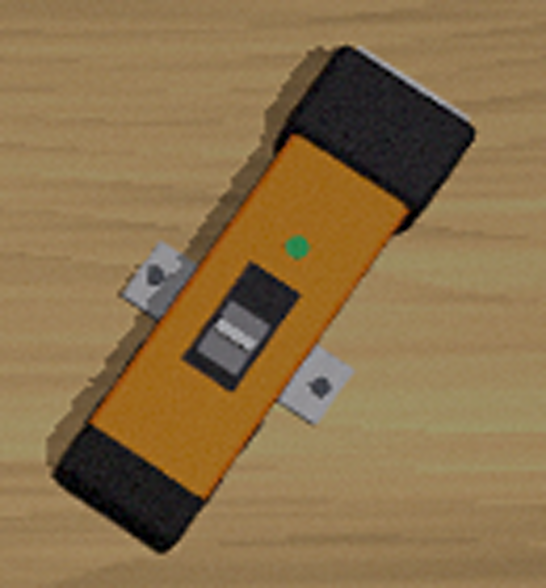

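The ridge is at crop pixel (236,332), with the green dot and lens at the upper right, so the switch is OFF. The fitted orange rectangle is 58.5 mm wide, against 60 expected. I'll hover behind the ridge with the fingers closed and check with the wrist camera.

```bash
python3 - <<'E'
from h import *
info=robot.camera_info('top')
P=at_z(info,(370+236/4.2,40+332/4.2),.043)
u=np.array([124.24,-89.91,0]);u/=np.linalg.norm(u); print(P,u)
best=None
for s in (1,-1):
    x=s*u; z=np.array([0,0,-1.]); R=np.c_[x,np.cross(z,x),z]
    g=P-.05*u; g[2]=.19
    q=robot.ik(g,R); print(s,q)
    if q is not None and (best is None or abs(q[6])<best[0]): best=(abs(q[6]),g,R)
np.savez('est.npz',P=P,u=u,R=best[2])
robot.move_ptp(best[1],best[2]); robot.gripper_to(0.0)
wi=robot.camera_info('wrist'); save('wrist','w1.png',scale=1.25)
np.savez('wi1.npz',**wi); print(wi,proj(wi,[P,P+.1*u]),robot.get_state()['time'],robot.get_state()['ee_pos'])
E
```

```text
[ 0.59815405 -0.17507183  0.043     ] [ 0.81011832 -0.58626641  0.        ]
1 [-0.57797346  0.59623259  1.0847011   1.79766543 -0.58644325  1.11327079
 -1.48723258]
-1 [-0.37020444  0.45369757  0.74657335  1.79220125 -0.35366644  1.03416213
  1.45442439]
{'fx': 325.51080423270173, 'fy': 325.51080423270173, 'cx': 318.24093983275526, 'cy': 205.10343383762313, 'rvec': array([-2.61374413, -1.33343744, -0.15204812]), 'tvec': array([-0.20817351, -0.53938311,  0.2348848 ])} [[319.43587031 247.25778508]
 [319.44495215 335.55687982]] 4.3 [ 0.55764322 -0.14574245  0.18999038]
```

View pics/w1.png

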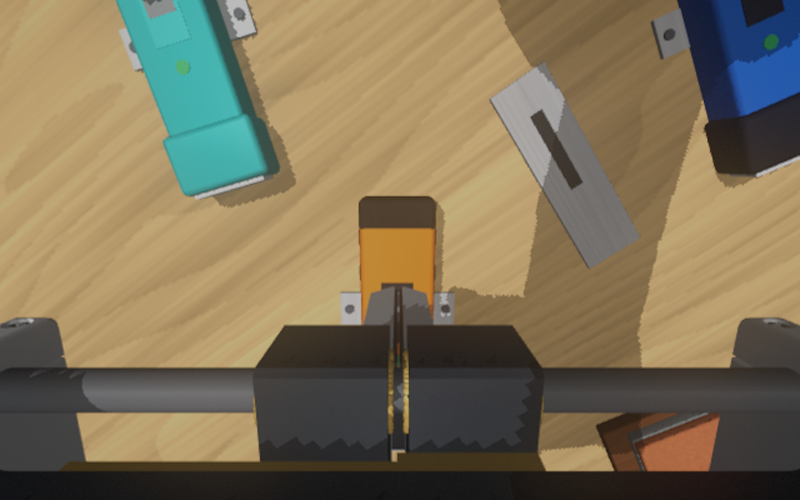

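The lamp is vertical in the wrist view, with its edges at columns 360 and 435. It is centred on the fingertips at 398, so the yaw and lateral position are right. I'll feel for the top behind the ridge, lift 2 mm, then push gently.

```bash
python3 - <<'E'
from h import *
e=np.load('est.npz');P,u=e['P'],e['u']
def at(d,z): p=P+d*u; p[2]=z; return p
robot.move_linear(at(-.032,.075),.12)
hit=robot.move_linear(at(-.032,.048),.015,threshold=4)
s=robot.get_state(); z=s['ee_pos'][2]; print(hit,s['ee_pos'],s['force'],s['time'])
if hit and .050<z<.060:
    robot.move_linear(at(-.032,z+.0025),.03); robot.pause(.2)
    f0=np.array(robot.get_state()['force'])
    for d in (-.006,-.003,0,.0015):
        h=robot.move_linear(at(d,z+.0025),.02,threshold=15)
        s=robot.get_state(); print(d,h,(s['ee_pos']-P)@u,(s['force']-f0)@u,s['force']-f0,s['time'])
        if h: break
E
```

```text
True [ 0.57230218 -0.15632137  0.05535154] [-0.82832649  0.04315298  8.10533857] 6.6417
-0.006 False -0.006032546300045791 0.6404328266897606 [ 0.49832149 -0.40379843 -0.36291078] 8.5417
-0.003 False -0.0028430861822389577 0.5915309297288519 [ 0.26230758 -0.64651624 -1.69272132] 8.8417
0 False -0.00035031390149192255 -3.9370832260710364 [-3.23903229  2.23973913  1.1396772 ] 9.1417
0.0015 False -2.027494230589582e-05 -13.353670455877293 [-11.33947744   7.1082906    7.09268336] 9.3917
```

The finger met a firm stop about 10 mm past first contact, which fits the end stop. I'll back off, lift clear and look.

```bash
python3 - <<'E'
from h import *
e=np.load('est.npz');P,u=e['P'],e['u']
def at(d,z): p=P+d*u; p[2]=z; return p
robot.move_linear(at(-.012,.060),.06)
robot.move_linear(at(-.02,.16),.12)
robot.move_linear(at(-.20,.20),.2)
im=robot.grab_frame('top')[:,:,::-1]; cv2.imwrite('pics/full_t2.png',im)
a=cv2.imread('pics/full_t1.png')
f=lambda i:cv2.resize(i[80:150,395:460],None,fx=6,fy=6,interpolation=cv2.INTER_CUBIC)
cv2.imwrite('pics/t2c.png',np.hstack([f(a),f(im)]))
s=robot.get_state();print(s['time'],s['force'])
E
```

```text
11.875 [-0.59536766 -0.33460142 -0.55373752]
```

View pics/t2c.png

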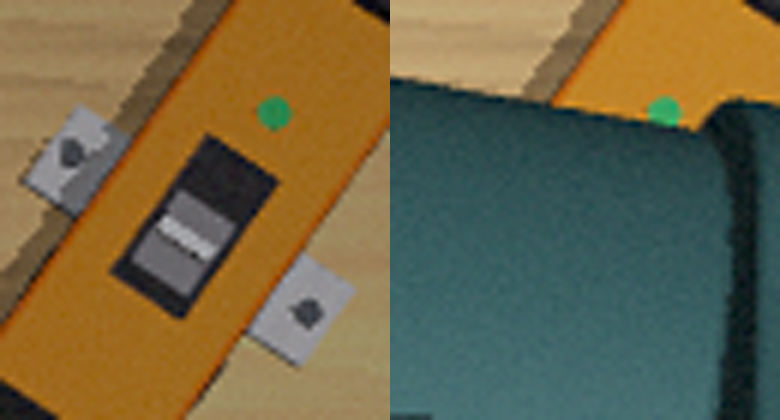

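The left half shows the switch before the push. On the right, the arm hides the switch from the top camera. I'll move aside to the left, at a safe height, and look again.

```bash
python3 - <<'E'
from h import *
R=robot.get_state()['tool_rot']
robot.move_linear(np.array([.44,.10,.26]),.25)
im=robot.grab_frame('top')[:,:,::-1]; cv2.imwrite('pics/full_t3.png',im)
sd=robot.grab_frame('side')[:,:,::-1]; cv2.imwrite('pics/full_s3.png',sd)
a=cv2.imread('pics/full_t1.png')
f=lambda i:cv2.resize(i[80:150,395:460],None,fx=5,fy=5,interpolation=cv2.INTER_CUBIC)
g=lambda i:cv2.resize(i[190:240,375:505],(390,150),interpolation=cv2.INTER_CUBIC)
b=cv2.imread('pics/full_s1.png')
cv2.imwrite('pics/t3c.png',np.vstack([np.hstack([f(a),f(im)]),cv2.resize(np.hstack([g(b),g(sd)]),(650,125))]))
s=robot.get_state();print(s['time'],s['force'])
E
```

```text
12.8 [ 0.00451371 -0.203336   -0.49145726]
```

View pics/t3c.png

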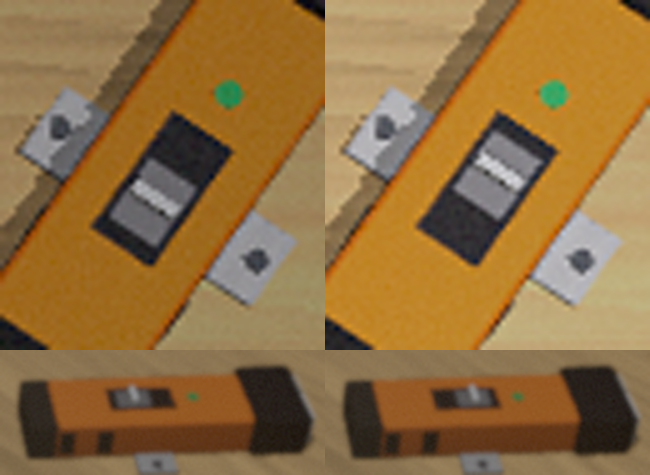

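Between before and after, the ridge moved from (154,198) to (175,170) in the crop. That is about 7 camera pixels or 11.5 mm, and the plate now sits at the lens end. The blue lamp was never touched and the robot is clear of everything.

```bash
python3 -c "
from rig import robot
print(robot.sign_off())"
```

```text
the job is handed in; nothing more can be done
None
```

The orange lamp's switch is pushed fully ON (about 11.5 of 12 mm, measured from the top camera), the blue lamp was never touched, the robot is clear of everything, and the job was handed in at about 13 s of the 32 s allowed.

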